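# Wind the press timer, then press the bay label home behind the rack lip

### The job

First wind the white bench timer: turn its brass key clockwise in several part turns until it is fully wound against its stop. Then take the yellow label holder from the wooden stand and push it down behind the blue lip on the front of the rod rack, card facing outward, until it is fully home with the sprung strip below it pressed right down. Its sticky back must be held for the timed minute, so finish while still holding it pressed home, and leave the blue holder and the other things where they are.

Things in the scene. Friction and masses are not known exactly. Their poses are not given: they have to be found in the camera images.
- timer_key (a joint): Turn of the timer's key, rad; grows clockwise seen from above, starts 0 to 0.4, hard stop at 2.6 = fully wound. Turning takes about 0.06 to 0.1 N m; friction keeps the key where it is left, so it can be let go and regripped.
- key_grip (a point): Middle of the timer key's brass wing, 67 mm above the bench, on the vertical turning axis; turns with the key. The wing is an upright plate 42 mm long (along this point's x axis), 8 mm thick (along y), 24 mm high (12 mm above and below this point).
- timer: White drum-shaped wind-up timer with a red band, fixed to the bench, 72 mm across at the foot; its case top is 45 mm above the bench and carries the key on a 12 mm stem. Origin under its centre.
- yellow_holder: White plastic label holder, its top 16 mm and card yellow: upright plate 60 mm wide (y), 80 high (z), 8 thick (x), 50 g. Origin: middle of its bottom edge; its -x face carries the card (30 to 62 mm above the bottom edge). Starts upright in a slot of the stand, bottom edge 7 mm above the bench, 18 mm deep in the slot; pull straight up. Pinch it across its thickness near the top.
- yellow_face (a point): Middle of the yellow card on the holder's front face: 4 mm to -x and 46 mm above the holder's origin.
- blue_holder: An identical label holder with blue top and card, in the stand's other slot; to be left alone. Same origin and axes.
- stand: Wooden stand fixed to the bench, 60 x 200 x 25 mm (x, y, z), origin at the centre of its underside, with two slots 10 mm wide, 62 mm long along y, 18 mm deep, centred at y = -48 and +48 mm. Which holder stands in which slot varies.
- rack: Grey steel filler-rod rack fixed to the bench, 200 mm wide (y), reaching 140 mm to +x from its origin, at most 57 mm high. Origin: at bench height under the middle of the label channel; -x is its front (outward), +x towards the rods. The channel lies between a blue lip in front and the grey shelf edge behind.
- slot (a point): Middle of the label channel, 20 mm above the bench: where the holder's origin lies when home. Axes as the rack's. Channel 12 mm wide in x, 84 mm long in y. Lip straight to 22 mm above this point, flaring out to 30; shelf edge behind straight to 30, leaning back to 37: a funnel. The holder meets the black sprung strip 8 mm above this point. Home, the card's lower edge is level with the lip's top.
- strip (a joint): How far the sprung black strip in the channel's bottom is pressed down, m: 0 free, 0.008 hard stop. Pushing begins at about 4 N and takes about 10 N at the stop; it springs back when let go.
- flux_jar: Small closed flux jar with green cap, 54 mm across, 62 mm high, loose; origin under its centre. Leave alone.
- wrench: Steel wrench, 150 mm, lying loose. Leave alone.
- brush: Brush, 160 mm, lying loose. Leave alone.
- collar: Copper pipe collar, 38 mm across, 22 mm high, loose. Leave alone.

How it is judged:
By the outcome, as a careful person would: the job done as asked, in the order asked, and still so for the second after the job is handed in, while the arm keeps its last pose, push and grip.
It also fails if it takes over 58 s, if anything falls off the work surface, if the arm or the gripper's body presses on something with over 40 N, if the wrist force passes 120 N, or if a joint passes its speed limit or range.

### The arm

A 7-joint arm with a two-finger parallel gripper is mounted at the origin on the work surface. World frame = base frame: x ahead of the robot, y to its left, z up, the work surface at z = 0. Lengths are in m, angles in rad, forces in N, time in s.
With the tool pointing down it reaches from about 0.4 to 0.875 m from the base axis. Payload 4.4 kg.
Tool frame: the origin (TCP) lies between the finger pads; the fingertips stand 11 mm ahead of it and the grasp point (between the pads) lies 8 mm behind it (robot.tcp_to_tips is the distance from the TCP to the fingertips, in m); z points along the fingers, y is the line along which they close (so a half turn about z gives the same grasp; the last joint's range is limited). The gripper opens to 85 mm and grips with 20 to 120 N. Pads are 22 mm wide; open, the fingers measure 114 mm over their backs; the gripper's body (76 mm by 85 mm) begins 54 mm behind the grasp point. The pads swing forward as they close: fully open they stand 13 mm farther back than shut.
Start: joints at [-1.24, 0.628, 0.038, 1.517, -0.027, 0.996, -0.02], TCP at [0.251, 0.6, 0.242] pointing down, gripper open.
Joint ranges: [-3.06, 3.06], [-0.37, 2.12], [-1.25, 1.32], [0.18, 2.47], [-1.1, 4.24], [0.23, 1.98], [-2.94, 2.94]. Speed limits (rad/s): [2.57, 2.57, 3.14, 3.14, 3.14, 3.14, 3.14].

### API

Orientations are given as a unit quaternion [w, x, y, z].
In Python, from workcell import robot, cams gives the robot as it stands (robot), with the cameras (cams).
- The arm moves only by the shell command python3 drive.py FILE [OPENING] [FORCE], which reads ROWS from the file FILE. ROWS is a JSON object whose key "deltas" holds a list of rows, 1 to 8 of them, each of 6 numbers: dx, dy, dz in shares of the most that a row can go, 1 being 50 mm, then a rotation vector rx, ry, rz in normalised numbers (1 is 2 pi rad); each row shifts and turns the commanded pose from where the row before left it, along the tool's axes as they then stand; what a row does not reach is not made up. A row lasts 1/10 s, in which the tool goes at most 0.05 m and 0.15 rad, less where a joint would pass 70% of its speed; a pose out of reach is approached as far as the arm can. OPENING is the finger opening in m, set as the command begins (- or left out keeps the last). The fingers move at their own pace and stop on an object; FORCE is the grip in N (left out, the last holds). Time passes only in rows, so rows that do not move let the fingers close. It prints the time, the measured TCP pose, the force, the opening and the grip force at its end. A shift or turn number past 1, either way, is cut back to 1. Input that does not fit is refused with a message, and nothing moves.
- robot.get_state(): the state, without advancing time (a new reading comes with each control period).
- cams.capture(name): name is "side" or "top" or "wrist"; returns the picture (400x640x3 uint8, red, green, blue); there is no depth.
- cams.camera_params(name): a dict with "fx", "fy", "cx", "cy" (pixels), "R" (3x3) and "t" (3): a world point X has camera coordinates R X + t. Camera axes: x right, y down, z forward; pixel columns grow to the right and rows downward; lengths in m; the calibration is good to about 2 mm. A picture is of the moment at which its call begins: read the wrist's pose just before it. camera_params takes no time and is no camera call; for the wrist camera it gives the pose at the moment of the call.
- robot.close_job(): hands the job in; it is judged then, once.
The state is a dict: "time_s": time; "joint_positions": joint angles; "qd": joint speeds; "effort": joint torques, N m; "tool_pos": TCP position; "tool_rot": TCP orientation; "wrist_force": force on the tool from outside, world axes, zero at the start; "ft_torque": the same for the moment, N m; "gripper_width": finger opening in m; "grasp_force": force on a finger pad.
Only numpy, scipy, OpenCV 4.12 (cv2) and the standard library are available. Lean on these libraries where they do the work, as an engineer would, in place of code of your own. Each camera call takes 0.05 s, during which the arm holds its last target. There are 200 camera calls.

## Working session

There is one attempt and no reset: what is moved stays moved. The work goes in short steps, Python scripts to look and compute and a shell command to move; the robot and the scene stay as the last step left them, time stands still between calls to the robot, and variables do not carry over. Pictures are saved under pics/ and viewed, at most 10 in all, crops included, and the job is handed in when it is done.

```bash
ls; mkdir -p pics; python3 - <<'E'
from workcell import robot, cams
import cv2,json
s=robot.get_state();print({k:s[k] for k in('time_s','tool_pos','tool_rot','gripper_width','wrist_force')})
for n in('side','top'):
    im=cams.capture(n);cv2.imwrite(f'pics/{n}0.png',im[:,:,::-1])
    p=cams.camera_params(n);print(n,p)
E
```

```text
drive.py
pics
workcell.py
{'time_s': 0.0, 'tool_pos': array([0.25093162, 0.59894755, 0.24137768]), 'tool_rot': array([-1.87163448e-04,  1.97109047e-01,  9.80381108e-01, -9.33808953e-04]), 'gripper_width': 0.08540034045167297, 'wrist_force': array([-0.40384876, -0.6382703 , -0.00519617])}
side {'fx': 433.8546844754307, 'fy': 433.8546844754307, 'cx': 318.38066982702793, 'cy': 196.52933288560519, 'R': array([[ 0.84064531, -0.54157629,  0.00325349],
       [-0.39553208, -0.61803411, -0.67940284],
       [ 0.36995924,  0.56984995, -0.73375827]]), 't': array([-0.44548093,  0.2727594 ,  0.87553195])}
top {'fx': 364.3315828171212, 'fy': 364.3315828171212, 'cx': 324.0388208855217, 'cy': 198.4325284103394, 'R': array([[-0.02857681, -0.9995629 ,  0.00757503],
       [-0.98507687,  0.02687432, -0.1700039 ],
       [ 0.16972601, -0.01232015, -0.98541428]]), 't': array([0.00694346, 0.53688083, 0.75027082])}
```

View pics/top0.png

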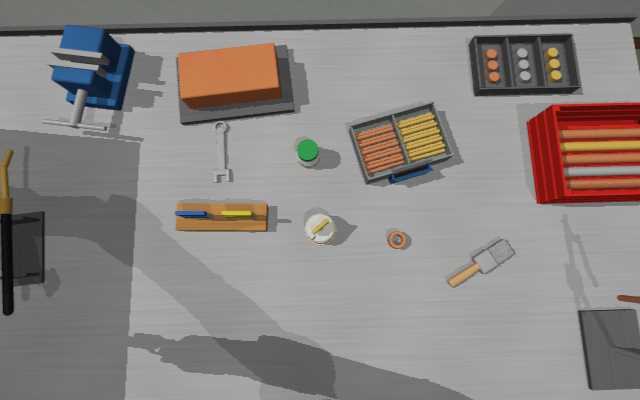

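View pics/side0.png

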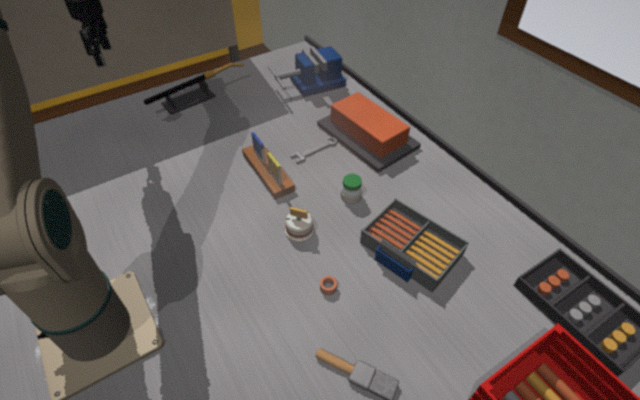

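The top view shows the timer at about (320,229), with its key pointing up and to the right. The yellow holder is in the stand's right-hand slot (236,213), and the rack is at (400,143) with its blue lip at (410,173). Next I'll measure them with colour masks.

```bash
cat > h.py <<'E'
from workcell import robot, cams
import numpy as np, cv2
from scipy.spatial.transform import Rotation as Rot
def ray(p,uv):
    uv=np.atleast_2d(np.asarray(uv,float)); R,t=p['R'],p['t']
    d=np.c_[(uv[:,0]-p['cx'])/p['fx'],(uv[:,1]-p['cy'])/p['fy'],np.ones(len(uv))]@R
    return -R.T@t,d
def onz(p,uv,z):
    o,d=ray(p,uv); return o+d*((z-o[2])/d[:,2])[:,None]
def proj(p,X):
    c=np.atleast_2d(X)@p['R'].T+p['t']; return np.c_[c[:,0]/c[:,2]*p['fx']+p['cx'],c[:,1]/c[:,2]*p['fy']+p['cy']]
def mask(im,lo,hi,box):
    h=cv2.cvtColor(im,cv2.COLOR_RGB2HSV); m=cv2.inRange(h,lo,hi); k=np.zeros_like(m); x0,y0,x1,y1=box; k[y0:y1,x0:x1]=255
    m&=k; n,l,st,c=cv2.connectedComponentsWithStats(m)
    if n<2: return None
    i=1+np.argmax(st[1:,4]); return (l==i).astype(np.uint8)
def rect(m):
    return cv2.minAreaRect(np.argwhere(m)[:,::-1].astype(np.float32))
def quat(s): q=s['tool_rot']; return Rot.from_quat([q[1],q[2],q[3],q[0]])
def rel(target):  # world displacement -> tool axes
    s=robot.get_state(); return quat(s).inv().apply(np.array(target)-s['tool_pos'])
E
python3 - <<'E'
from h import *
im=cv2.imread('pics/top0.png')[:,:,::-1].copy(); p=cams.camera_params('top')
for n,lo,hi,box,z in [('key',(15,100,100),(32,255,255),(300,210,340,245),.079),('yel',(20,120,120),(35,255,255),(210,200,265,225),.087),
  ('lip',(100,120,30),(125,255,255),(380,155,440,190),.045),('blue',(100,120,30),(125,255,255),(165,200,215,225),.087),('stand',(5,80,60),(19,255,255),(165,195,275,240),.025)]:
    m=mask(im,lo,hi,box)
    if m is None: print(n,None);continue
    r=rect(m); b=onz(p,cv2.boxPoints(r),z); print(n,m.sum(),r,'\n',b.round(4).tolist(),'c',onz(p,[r[0]],z).round(4))
a=cv2.resize(im[195:255,160:360],None,fx=4,fy=4,interpolation=2)
c=cv2.resize(im[95:195,330:470],None,fx=5,fy=3.3,interpolation=2)[:, :800]
o=np.zeros((600,800,3),np.uint8);o[:240]=a;o[260:590,:c.shape[1]]=c
cv2.imwrite('pics/crop1.png',o[:,:,::-1])
E
```

```text
key 74 ((320.2117614746094, 225.74708557128906), (3.796283006668091, 19.089881896972656), 49.398704528808594) 
 [[0.4648, 0.0196, 0.079], [0.4897, -0.011, 0.079], [0.4835, -0.0159, 0.079], [0.4587, 0.0147, 0.079]] c [[0.4741 0.0019 0.079 ]]
yel 149 ((236.0, 213.0), (4.0, 30.0), 90.0) 
 [[0.5094, 0.2048, 0.087], [0.5077, 0.1433, 0.087], [0.4994, 0.1433, 0.087], [0.5011, 0.2047, 0.087]] c [[0.5044 0.174  0.087 ]]
lip 208 ((410.1346130371094, 172.7707977294922), (8.549107551574707, 44.0667610168457), 73.44293212890625) 
 [[0.5859, -0.1508, 0.045], [0.6121, -0.2468, 0.045], [0.5932, -0.2508, 0.045], [0.5673, -0.1551, 0.045]] c [[ 0.5896 -0.2007  0.045 ]]
blue 147 ((190.0, 213.0), (4.0, 30.0), 90.0) 
 [[0.512, 0.299, 0.087], [0.5103, 0.2376, 0.087], [0.502, 0.2374, 0.087], [0.5037, 0.2987, 0.087]] c [[0.507  0.2682 0.087 ]]
stand 2021 ((221.5, 216.5), (27.0, 91.0), 90.0) 
 [[0.5391, 0.3223, 0.025], [0.5336, 0.1195, 0.025], [0.4732, 0.1196, 0.025], [0.4788, 0.3199, 0.025]] c [[0.506  0.2204 0.025 ]]
```

View pics/crop1.png

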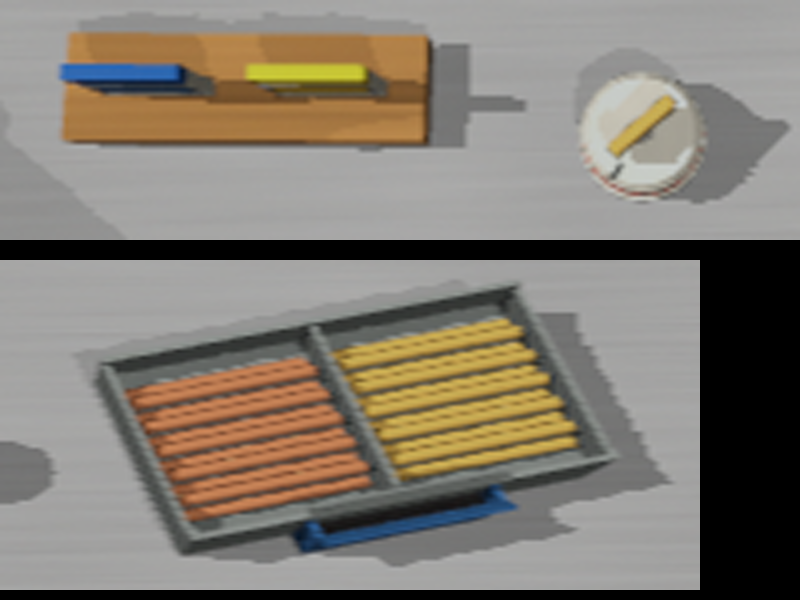

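The crops confirm that the yellow holder stands on the −y side, with its top about (0.504, 0.174). The key wing lies at about −51° in world at (0.474, 0.002). The rack is yawed about 15°, lip facing the robot. I'm moving above the timer.

Units first: shifts go in shares of 50 mm and turns go in shares of 2 pi rad. So -0.029 m is -0.58, -0.027 m is -0.54.

```bash
echo '{"deltas": [[-0.54, -0.58, 0, 0, 0, 0], [-0.54, -0.58, 0, 0, 0, 0], [-0.54, -0.58, 0, 0, 0, 0], [-0.54, -0.58, 0, 0, 0, 0], [-0.54, -0.58, 0, 0, 0, 0], [-0.54, -0.58, 0, 0, 0, 0], [-0.54, -0.58, 0, 0, 0, 0], [-0.54, -0.58, 0, 0, 0, 0]]}' > m.json && python3 drive.py m.json 0.085 30
echo '{"deltas": [[-0.54, -0.58, 0, 0, 0, 0], [-0.54, -0.58, 0, 0, 0, 0], [-0.54, -0.58, 0, 0, 0, 0], [-0.54, -0.58, 0, 0, 0, 0], [-0.54, -0.58, 0, 0, 0, 0], [-0.54, -0.58, 0, 0, 0, 0], [-0.54, -0.58, 0, 0, 0, 0], [-0.54, -0.58, 0, 0, 0, 0]]}' > m.json && python3 drive.py m.json
echo '{"deltas": [[0, 0, 0, 0, 0, 0.0191], [0, 0, 0, 0, 0, 0.0191], [0, 0, 0, 0, 0, 0.0191], [0, 0, 0, 0, 0, 0.0191], [0, 0, 0, 0, 0, 0]]}' > m.json && python3 drive.py m.json
python3 - <<'E'
from h import *
p=cams.camera_params('wrist'); im=cams.capture('wrist'); cv2.imwrite('pics/w1.png',im[:,:,::-1]); np.save('w1.npy',p,allow_pickle=True)
s=robot.get_state();print(s['joint_positions'].round(3),s['tool_pos'],quat(s).as_matrix().round(3),-p['R'].T@p['t'],p['R'].round(3))
print(proj(p,[.474,.002,.079]))
E
```

```text
time_s: 0.9
tool_pos: [0.3609, 0.3004, 0.2422]
tool_rot: [-0.0, 0.197, 0.98, -0.0]
wrist_force: [0.9, -0.3, 0.8]
gripper_width: 0.0851
grasp_force: 0.0
time_s: 1.7
tool_pos: [0.4704, 0.0031, 0.2422]
tool_rot: [-0.0, 0.197, 0.98, 0.0]
wrist_force: [1.4, 0.1, -0.4]
gripper_width: 0.0851
grasp_force: 0.0
time_s: 2.2
tool_pos: [0.47, 0.0046, 0.2421]
tool_rot: [-0.0, 0.425, 0.905, -0.0]
wrist_force: [1.2, 0.2, 0.7]
gripper_width: 0.0851
grasp_force: 0.0
[-0.246  0.383  0.24   2.006 -0.128  0.767  0.766] [0.47006371 0.00470084 0.24209436] [[-0.642  0.767 -0.001]
 [ 0.767  0.642 -0.   ]
 [ 0.    -0.001 -1.   ]] [0.4164527  0.06970201 0.37270996] [[ 0.769  0.639 -0.001]
 [ 0.604 -0.727  0.328]
 [ 0.209 -0.252 -0.945]]
[[316.99113352 186.42726616]]
```

View pics/w1.png

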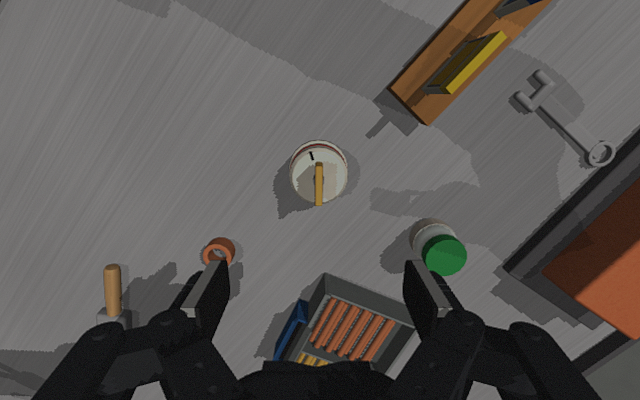

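The wrist view shows the brass wing at about (319,184), almost vertical in the image, between the fingers' closing line. Next I'll get its exact centre and angle.

```bash
python3 - <<'E'
from h import *
im=cv2.imread('pics/w1.png')[:,:,::-1].copy(); p=np.load('w1.npy',allow_pickle=True).item()
m=mask(im,(12,90,60),(32,255,255),(295,145,345,220)); r=rect(m); print(m.sum(),r)
ys,xs=np.nonzero(m); print(ys.min(),ys.max())
for y in range(ys.min(),ys.max()+1,4): print(y,xs[ys==y].min(),xs[ys==y].max())
P=onz(p,np.c_[xs,ys],.079); c=P[:,:2].mean(0); u,_,v=np.linalg.svd(P[:,:2]-c); print(c,np.degrees(np.arctan2(v[0,1],v[0,0])))
# drum: whitish blob at z=.045
h=cv2.cvtColor(im,cv2.COLOR_RGB2HSV); pe=onz(p,[[xs.mean(),ys.min()],[xs.mean(),ys.max()+1]],.079);print('ends',pe,np.linalg.norm(pe[0]-pe[1]))
s=robot.get_state(); R=quat(s); print('tool y ang',np.degrees(np.arctan2(*R.as_matrix()[[1,0],1])))
E
```

```text
333 ((318.5, 183.5), (43.0, 7.0), 90.0)
162 205
162 317 321
166 316 322
170 315 322
174 315 322
178 315 322
182 315 322
186 315 322
190 315 322
194 315 321
198 315 321
202 315 322
[0.4732572  0.00510747] -51.022907008107154
ends [[ 0.45925106  0.02187093  0.079     ]
 [ 0.48842613 -0.01303887  0.079     ]] 0.04549593104514627
tool y ang 39.91405755049226
```

In the tool's units: 0.035 m is 0.7, -0.0046 m is -0.092, 0.015 rad / 6.2832 = 0.0024.

```bash
echo '{"deltas": [[-0.092, 0.046, 0.6, 0, 0, 0.0024], [0, 0, 0.7, 0, 0, 0], [0, 0, 0.7, 0, 0, 0], [0, 0, 0.7, 0, 0, 0], [0, 0, 0.6, 0, 0, 0], [0, 0, 0.3, 0, 0, 0], [0, 0, 0, 0, 0, 0]]}' > m.json && python3 drive.py m.json 0.03
echo '{"deltas": [[0, 0, 0, 0, 0, 0], [0, 0, 0, 0, 0, 0], [0, 0, 0, 0, 0, 0], [0, 0, 0, 0, 0, 0], [0, 0, 0, 0, 0, 0]]}' > m.json && python3 drive.py m.json 0 40
```

```text
time_s: 2.95
tool_pos: [0.4735, 0.0026, 0.0603]
tool_rot: [-0.002, 0.43, 0.903, -0.001]
wrist_force: [-0.5, 0.6, -0.2]
gripper_width: 0.0302
grasp_force: 0.0
time_s: 3.45
tool_pos: [0.4751, 0.0023, 0.0629]
tool_rot: [0.0, 0.431, 0.902, 0.0]
wrist_force: [-1.2, -2.6, 2.1]
gripper_width: 0.0089
grasp_force: 39.6
```

In the tool's units: 0.13 rad / 6.2832 = 0.0207.

```bash
echo '{"deltas": [[0, 0, 0, 0, 0, 0.0207], [0, 0, 0, 0, 0, 0.0207], [0, 0, 0, 0, 0, 0.0207], [0, 0, 0, 0, 0, 0.0207], [0, 0, 0, 0, 0, 0.0207], [0, 0, 0, 0, 0, 0.0207], [0, 0, 0, 0, 0, 0.0191], [0, 0, 0, 0, 0, 0]]}' > m.json && python3 drive.py m.json
python3 -c "
from h import *
s=robot.get_state();print(s['ft_torque'],s['joint_positions'].round(2))"
```

```text
time_s: 4.25
tool_pos: [0.475, 0.0023, 0.0628]
tool_rot: [0.0, 0.781, 0.625, 0.0]
wrist_force: [-2.2, -2.1, 5.3]
gripper_width: 0.0087
grasp_force: 40.0
[-0.4198876   0.54527223 -0.00582008] [-0.28  0.72  0.32  2.14 -0.62  0.36  0.33]
```

In the tool's units: 0.13 rad / 6.2832 = 0.0207.

```bash
echo '{"deltas": [[0, 0, 0, 0, 0, 0.0207], [0, 0, 0, 0, 0, 0.0207], [0, 0, 0, 0, 0, 0.0207], [0, 0, 0, 0, 0, 0.0207], [0, 0, 0, 0, 0, 0.0207], [0, 0, 0, 0, 0, 0.0207], [0, 0, 0, 0, 0, 0.0191], [0, 0, 0, 0, 0, 0]]}' > m.json && python3 drive.py m.json
python3 -c "
from h import *
s=robot.get_state();print(s['ft_torque'],s['joint_positions'].round(2))"
```

```text
time_s: 5.05
tool_pos: [0.4748, 0.0024, 0.0628]
tool_rot: [0.0, 0.975, 0.223, 0.0]
wrist_force: [-3.0, -1.0, 7.3]
gripper_width: 0.0087
grasp_force: 40.2
[-0.41211632  0.61773274  0.0580288 ] [-0.42  0.77  0.54  2.15 -0.92  0.47 -0.27]
```

In the tool's units: 0.1 rad / 6.2832 = 0.0159.

```bash
for i in 1; do echo '{"deltas": [[0, 0, 0, 0, 0, 0.0159], [0, 0, 0, 0, 0, 0.0159], [0, 0, 0, 0, 0, 0.0159], [0, 0, 0, 0, 0, 0.008], [0, 0, 0, 0, 0, 0]]}' > m.json && python3 drive.py m.json
python3 -c "
from h import *
s=robot.get_state();print(s['ft_torque'],s['joint_positions'].round(2),quat(s).as_matrix().round(3)[:,1])"; done
```

```text
time_s: 5.55
tool_pos: [0.4748, 0.0025, 0.0628]
tool_rot: [0.0, 0.999, 0.051, 0.0]
wrist_force: [-3.9, -1.4, 7.2]
gripper_width: 0.0084
grasp_force: 40.1
[-0.3220302   0.6096183  -0.01048644] [-0.47  0.8   0.63  2.15 -1.01  0.52 -0.53] [ 0.102 -0.995  0.   ]
```

In the tool's units: 0.07 rad / 6.2832 = 0.0111.

```bash
echo '{"deltas": [[0, 0, 0, 0, 0, 0.0111], [0, 0, 0, 0, 0, 0.0111], [0, 0, 0, 0, 0, 0]]}' > m.json && python3 drive.py m.json
python3 -c "
from h import *
s=robot.get_state();print(s['ft_torque'],s['joint_positions'].round(2),quat(s).as_matrix().round(3)[:,1])"
```

```text
time_s: 5.85
tool_pos: [0.4748, 0.0025, 0.0628]
tool_rot: [-0.0, 1.0, -0.019, 0.0]
wrist_force: [-3.5, -0.8, 7.1]
gripper_width: 0.0089
grasp_force: 40.2
[-0.21878799  0.65997296 -0.01310881] [-0.48  0.81  0.65  2.15 -1.03  0.54 -0.65] [-0.038 -0.999 -0.   ]
```

In the tool's units: 0.07 rad / 6.2832 = 0.0111.

```bash
echo '{"deltas": [[0, 0, 0, 0, 0, 0.0111], [0, 0, 0, 0, 0, 0.0095], [0, 0, 0, 0, 0, 0]]}' > m.json && python3 drive.py m.json
python3 -c "
from h import *
s=robot.get_state();print(s['ft_torque'],s['effort'],s['joint_positions'].round(2),quat(s).as_matrix().round(3)[:,1])"
```

```text
time_s: 6.15
tool_pos: [0.4748, 0.0025, 0.0629]
tool_rot: [0.0, 0.997, -0.083, -0.0]
wrist_force: [-3.2, -2.1, 7.4]
gripper_width: 0.0093
grasp_force: 51.6
[-0.32508482  0.61347317  0.62521098] [ -0.10554363 -44.21013236   8.34295124  -7.10698798  -1.14771601
  -0.13818573  -0.93508003] [-0.49  0.81  0.67  2.15 -1.04  0.55 -0.76] [-0.165 -0.986  0.   ]
```

In the tool's units: 0.05 rad / 6.2832 = 0.008.

```bash
echo '{"deltas": [[0, 0, 0, 0, 0, 0.008], [0, 0, 0, 0, 0, 0.008], [0, 0, 0, 0, 0, 0]]}' > m.json && python3 drive.py m.json
python3 -c "
from h import *
s=robot.get_state();print(s['ft_torque'],s['effort'],s['joint_positions'].round(2),quat(s).as_matrix().round(3)[:,1])"
```

```text
time_s: 6.45
tool_pos: [0.4754, 0.0024, 0.0629]
tool_rot: [0.001, 0.991, -0.13, 0.0]
wrist_force: [-3.0, -1.9, 6.8]
gripper_width: 0.0087
grasp_force: 91.0
[-0.45124027  0.29838091  1.60784001] [  0.63540531 -44.12980556   8.70508254  -6.2291725   -1.86285004
   0.28156372  -1.85111895] [-0.5   0.82  0.68  2.15 -1.05  0.56 -0.85] [-0.258 -0.966  0.001]
```

The torque rose to 1.6 N·m at about 2.4 rad of turn, so the key is against its stop. I'm releasing it, lifting off and turning for the holder.

In the tool's units: -0.04 m is -0.8, -0.02 m is -0.4, -0.15 rad / 6.2832 = -0.0239.

```bash
echo '{"deltas": [[0, 0, 0, 0, 0, 0], [0, 0, 0, 0, 0, 0], [0, 0, -0.4, 0, 0, 0], [0, 0, -0.8, 0, 0, 0], [0, 0, -0.8, 0, 0, -0.0239], [0, 0, -0.8, 0, 0, -0.0239], [0, 0, 0, 0, 0, -0.0239], [0, 0, 0, 0, 0, -0.0239]]}' > m.json && python3 drive.py m.json 0.06 30
echo '{"deltas": [[0, 0, 0, 0, 0, -0.0239], [0, 0, 0, 0, 0, -0.0239], [0, 0, 0, 0, 0, -0.0239], [0, 0, 0, 0, 0, -0.0239], [0, 0, 0, 0, 0, -0.0239], [0, 0, 0, 0, 0, -0.0239], [0, 0, 0, 0, 0, -0.0239], [0, 0, 0, 0, 0, -0.0239]]}' > m.json && python3 drive.py m.json
python3 - <<'E'
from h import *
s=robot.get_state();R=quat(s).as_matrix();print(np.degrees(np.arctan2(R[1,1],R[0,1])),R.round(3).tolist(),s['joint_positions'].round(2),rel([.505,.174,.24]))
im=cams.capture('top')
p=cams.camera_params('top')
cv2.imwrite('pics/top2.png',im[:,:,::-1]);
p=cams.camera_params('wrist'); im=cams.capture('wrist'); cv2.imwrite('pics/w2.png',im[:,:,::-1]); np.save('w2.npy',p,allow_pickle=True)
uv=proj(p,[.4747,.0025,.079])[0];print(uv)
x,y=map(int,uv); m=mask(im,(12,90,60),(32,255,255),(x-45,max(y-45,0),x+45,y+45));ys,xs=np.nonzero(m);P=onz(p,np.c_[xs,ys],.079)[:,:2];c=P.mean(0);_,_,v=np.linalg.svd(P-c);print(c,np.degrees(np.arctan2(v[0,1],v[0,0])))
E
```

```text
time_s: 7.25
tool_pos: [0.4762, 0.0031, 0.2037]
tool_rot: [-0.0, 0.986, 0.168, 0.002]
wrist_force: [-0.1, 0.4, -0.5]
gripper_width: 0.06
grasp_force: 0.0
time_s: 8.05
tool_pos: [0.4754, 0.0028, 0.2025]
tool_rot: [0.0, 0.719, 0.695, 0.0]
wrist_force: [0.2, 0.0, 0.3]
gripper_width: 0.0596
grasp_force: 0.0
-1.9507801016024613 [[0.034, 0.999, 0.001], [0.999, -0.034, 0.0], [0.0, 0.001, -1.0]] [-0.38  0.48  0.45  2.04 -0.32  0.69  0.24] [ 0.17208044  0.02382848 -0.03742416]
[314.40114581 195.3336782 ]
[0.47524447 0.00616971] -2.6213566451511467
```

```bash
python3 - <<'E'
from h import *
im=cv2.imread('pics/w2.png'); c=cv2.resize(im[165:230,270:360],None,fx=8,fy=8,interpolation=cv2.INTER_CUBIC); 
cv2.imwrite('pics/w2c.png',c)
E
```

```text
(no output)
```

View pics/w2c.png

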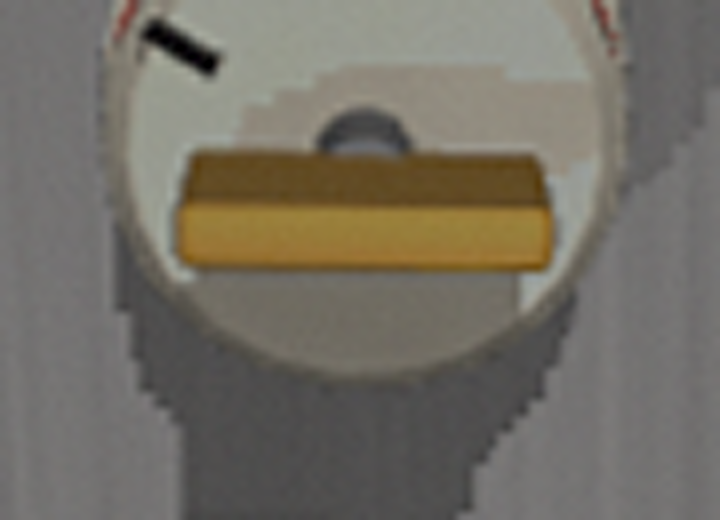

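In the tool's units: 0.029 m is 0.58, 0.028 m is 0.56.

```bash
echo '{"deltas": [[0.58, 0.08, 0, 0, 0, 0], [0.58, 0.08, 0, 0, 0, 0], [0.58, 0.08, 0, 0, 0, 0], [0.58, 0.08, 0, 0, 0, 0], [0.56, 0.08, 0, 0, 0, 0], [0.56, 0.08, 0, 0, 0, 0], [0, 0, 0, 0, 0, 0]]}' > m.json && python3 drive.py m.json 0.05
python3 - <<'E'
from h import *
p=cams.camera_params('wrist'); im=cams.capture('wrist'); cv2.imwrite('pics/w3.png',im[:,:,::-1]); np.save('w3.npy',p,allow_pickle=True)
s=robot.get_state();print(s['tool_pos'],s['joint_positions'].round(2),proj(p,[[.504,.174,.087],[.507,.268,.087]]))
E
```

```text
time_s: 8.85
tool_pos: [0.5064, 0.1788, 0.2019]
tool_rot: [-0.001, 0.72, 0.694, 0.001]
wrist_force: [-0.2, -0.2, 0.6]
gripper_width: 0.0502
grasp_force: 0.0
[0.50604302 0.17594017 0.20196344] [-0.69  0.56  0.46  1.89 -0.34  0.77 -0.08] [[312.67814694 203.92002588]
 [311.52880461  85.90900892]]
```

View pics/w3.png

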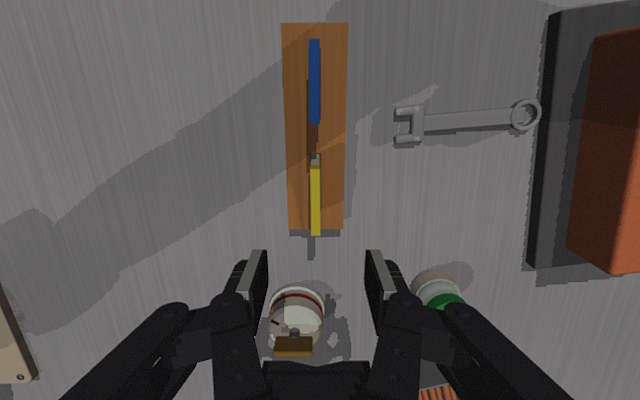

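In w2c the wing sits near −3°. w3 shows the yellow top strip from (315,165) to (315,236). Releasing the twisted grip may have let the key spring back slightly, so I'll go back and check it is still at the stop. First I'll measure the holder from w3.

```bash
python3 - <<'E'
from h import *
p=np.load('w3.npy',allow_pickle=True).item(); im=cv2.imread('pics/w3.png')[:,:,::-1].copy()
for n,lo,hi,box in [('yel',(22,120,90),(35,255,255),(290,150,340,245)),('blue',(100,120,60),(125,255,255),(290,30,340,130))]:
    m=mask(im,lo,hi,box);ys,xs=np.nonzero(m);print(n,m.sum(),ys.min(),ys.max())
    for y in np.linspace(ys.min()+2,ys.max()-2,5).astype(int): print(y,xs[ys==y].min(),xs[ys==y].max(),onz(p,[[xs[ys==y].min(),y],[xs[ys==y].max()+1,y]],.087).round(4)[:,:2].tolist())
    print(onz(p,[[xs.mean(),ys.min()],[xs.mean(),ys.max()+1]],.087).round(4)[:,:2].tolist())
print(rel([.4749,.0025,.2]))
E
```

```text
yel 725 165 235
167 310 319 [[0.5031, 0.206], [0.5113, 0.2057]]
183 310 320 [[0.5025, 0.1925], [0.5117, 0.1922]]
200 310 320 [[0.5019, 0.1776], [0.5112, 0.1773]]
216 311 319 [[0.5021, 0.163], [0.5098, 0.1627]]
233 311 319 [[0.5014, 0.147], [0.5093, 0.1467]]
[[0.5072, 0.2076], [0.5048, 0.1439]]
blue 906 39 123
41 309 318 [[0.5065, 0.2983], [0.5136, 0.298]]
61 309 319 [[0.5059, 0.2852], [0.5139, 0.2849]]
81 309 319 [[0.5053, 0.2715], [0.5135, 0.2712]]
101 309 319 [[0.5046, 0.2573], [0.513, 0.257]]
121 310 319 [[0.5047, 0.2425], [0.5125, 0.2422]]
[[0.5101, 0.2995], [0.5078, 0.2401]]
[-0.17454054 -0.02423773  0.00183545]
```

In the tool's units: -0.029 m is -0.58, -0.0045 m is -0.09, 0.15 rad / 6.2832 = 0.0239.

```bash
echo '{"deltas": [[-0.58, -0.08, 0, 0, 0, 0], [-0.58, -0.08, 0, 0, 0, 0], [-0.58, -0.08, 0, 0, 0, 0], [-0.58, -0.08, 0, 0, 0, 0], [-0.58, -0.09, 0, 0, 0, 0], [-0.58, -0.09, 0, 0, 0, 0], [0, 0, 0, 0, 0, 0.0239], [0, 0, 0, 0, 0, 0.0239]]}' > m.json && python3 drive.py m.json 0.03 30
echo '{"deltas": [[0, 0, 0, 0, 0, 0.0239], [0, 0, 0, 0, 0, 0.0239], [0, 0, 0, 0, 0, 0.0239], [0, 0, 0, 0, 0, 0.0239], [0, 0, 0, 0, 0, 0.0239], [0, 0, 0, 0, 0, 0.0239], [0, 0, 0, 0, 0, 0.0239], [0, 0, 0, 0, 0, 0.0239]]}' > m.json && python3 drive.py m.json
python3 -c "
from h import *
s=robot.get_state();R=quat(s).as_matrix();print(np.degrees(np.arctan2(R[1,1],R[0,1])),R.round(3).tolist(),s['joint_positions'].round(2),rel([.4749,.0025,.062]))"
```

```text
time_s: 9.7
tool_pos: [0.4733, -0.002, 0.2027]
tool_rot: [0.0, 0.821, 0.571, 0.0]
wrist_force: [1.6, -0.0, 0.3]
gripper_width: 0.0299
grasp_force: 0.0
time_s: 10.5
tool_pos: [0.4736, -0.0004, 0.2026]
tool_rot: [0.0, 1.0, 0.01, 0.0]
wrist_force: [-0.5, -0.4, 0.1]
gripper_width: 0.0301
grasp_force: 0.0
-88.88329337342603 [[1.0, 0.019, 0.0], [0.019, -1.0, -0.0], [0.0, 0.0, -1.0]] [-0.65  0.59  0.9   2.05 -0.66  0.8  -0.9 ] [ 0.00132585 -0.00283221  0.14055367]
```

In the tool's units: 0.04 m is 0.8, 0.03 m is 0.6, 0.06 rad / 6.2832 = 0.0095.

```bash
echo '{"deltas": [[0.026, -0.056, 0.6, 0, 0, 0.0095], [0, 0, 0.8, 0, 0, 0], [0, 0, 0.8, 0, 0, 0], [0, 0, 0.6, 0, 0, 0], [0, 0, 0, 0, 0, 0]]}' > m.json && python3 drive.py m.json
echo '{"deltas": [[0, 0, 0, 0, 0, 0], [0, 0, 0, 0, 0, 0], [0, 0, 0, 0, 0, 0], [0, 0, 0, 0, 0, 0]]}' > m.json && python3 drive.py m.json 0 40
echo '{"deltas": [[0, 0, 0, 0, 0, 0.0048], [0, 0, 0, 0, 0, 0]]}' > m.json && python3 drive.py m.json
python3 -c "
from h import *
s=robot.get_state();R=quat(s).as_matrix();print(np.degrees(np.arctan2(R[1,1],R[0,1])),s['ft_torque'])"
```

```text
time_s: 11.0
tool_pos: [0.4726, 0.0026, 0.0599]
tool_rot: [0.0, 1.0, -0.017, -0.003]
wrist_force: [-0.1, 0.0, -0.5]
gripper_width: 0.0303
grasp_force: 0.0
time_s: 11.4
tool_pos: [0.4756, 0.0025, 0.0634]
tool_rot: [0.001, 1.0, -0.015, 0.001]
wrist_force: [-0.9, -3.2, 2.7]
gripper_width: 0.0087
grasp_force: 39.6
time_s: 11.6
tool_pos: [0.4755, 0.0025, 0.0633]
tool_rot: [0.0, 1.0, -0.031, 0.001]
wrist_force: [-2.9, -3.6, 7.5]
gripper_width: 0.0091
grasp_force: 40.2
-93.59004314078832 [-0.79959196  0.49615795  0.11381734]
```

In the tool's units: 0.03 rad / 6.2832 = 0.0048.

```bash
for i in 1 2; do echo; done; echo '{"deltas": [[0, 0, 0, 0, 0, 0.0048], [0, 0, 0, 0, 0, 0]]}' > m.json && python3 drive.py m.json|tail -1
python3 -c "
from h import *
s=robot.get_state();R=quat(s).as_matrix();print(np.degrees(np.arctan2(R[1,1],R[0,1])),s['ft_torque'])"
echo '{"deltas": [[0, 0, 0, 0, 0, 0.0048], [0, 0, 0, 0, 0, 0]]}' > m.json && python3 drive.py m.json|tail -1
python3 -c "
from h import *
s=robot.get_state();R=quat(s).as_matrix();print(np.degrees(np.arctan2(R[1,1],R[0,1])),s['ft_torque'])"
echo '{"deltas": [[0, 0, 0, 0, 0, 0.0048], [0, 0, 0, 0, 0, 0]]}' > m.json && python3 drive.py m.json|tail -1
python3 -c "
from h import *
s=robot.get_state();R=quat(s).as_matrix();print(np.degrees(np.arctan2(R[1,1],R[0,1])),s['ft_torque'])"
```

```text
grasp_force: 40.2
-95.29406586601648 [-0.81935057  0.53984458  0.14280499]
grasp_force: 41.4
-96.98688944941281 [-0.81210531  0.57071012  0.16129444]
grasp_force: 48.4
-98.63554012457315 [-0.93224838  0.6004107   0.49801231]
```

The torque stayed near 0.1 (friction) until about −97° and then rose steeply, so that is the stop; the key had sprung back about 4°. I'll relax the torque gently, release and look again.

In the tool's units: -0.02 rad / 6.2832 = -0.0032.

```bash
echo '{"deltas": [[0, 0, 0, 0, 0, -0.0032], [0, 0, 0, 0, 0, 0]]}' > m.json && python3 drive.py m.json|tail -1
python3 -c "
from h import *
s=robot.get_state();R=quat(s).as_matrix();print(np.degrees(np.arctan2(R[1,1],R[0,1])),s['ft_torque'])"
```

```text
grasp_force: 43.0
-97.47694153570473 [-0.83810891  0.53033353  0.3618874 ]
```

In the tool's units: -0.04 m is -0.8, -0.02 m is -0.4, -0.15 rad / 6.2832 = -0.0239.

```bash
echo '{"deltas": [[0, 0, 0, 0, 0, 0], [0, 0, 0, 0, 0, 0], [0, 0, 0, 0, 0, 0]]}' > m.json && python3 drive.py m.json 0.03 20
echo '{"deltas": [[0, 0, -0.4, 0, 0, 0], [0, 0, -0.8, 0, 0, 0], [0, 0, -0.8, 0, 0, 0], [0, 0, -0.8, 0, 0, -0.0239], [0, 0, 0, 0, 0, -0.0239], [0, 0, 0, 0, 0, -0.0239], [0, 0, 0, 0, 0, -0.0239], [0, 0, 0, 0, 0, -0.0239]]}' > m.json && python3 drive.py m.json 0.05 30
echo '{"deltas": [[0, 0, 0, 0, 0, -0.0239], [0, 0, 0, 0, 0, -0.0239], [0, 0, 0, 0, 0, -0.0239], [0, 0, 0, 0, 0, -0.0239], [0, 0, 0, 0, 0, -0.0239], [0, 0, 0, 0, 0, -0.0239], [0, 0, 0, 0, 0, 0]]}' > m.json && python3 drive.py m.json
python3 - <<'E'
from h import *
p=cams.camera_params('wrist'); im=cams.capture('wrist'); cv2.imwrite('pics/w4.png',im[:,:,::-1])
uv=proj(p,[.4747,.0025,.079])[0];x,y=map(int,uv)
m=mask(im,(12,90,130),(32,255,255),(x-45,max(y-45,0),x+45,y+45));ys,xs=np.nonzero(m)
P=onz(p,np.c_[xs,ys],.079)[:,:2];c=P.mean(0);_,_,v=np.linalg.svd(P-c);print(uv,m.sum(),c,np.degrees(np.arctan2(v[0,1],v[0,0])))
for x in np.linspace(xs.min()+2,xs.max()-2,6).astype(int): print(x,ys[xs==x].min(),ys[xs==x].max())
s=robot.get_state();R=quat(s).as_matrix();print(np.degrees(np.arctan2(R[1,1],R[0,1])),rel([.506,.175,.2]))
E
```

```text
time_s: 12.7
tool_pos: [0.4753, 0.0043, 0.0623]
tool_rot: [-0.001, 0.998, -0.065, 0.0]
wrist_force: [0.4, 0.0, -1.2]
gripper_width: 0.0299
grasp_force: 0.0
time_s: 13.5
tool_pos: [0.475, 0.0041, 0.2024]
tool_rot: [-0.0, 0.951, 0.308, 0.0]
wrist_force: [-0.0, 0.2, 0.7]
gripper_width: 0.05
grasp_force: 0.0
time_s: 14.2
tool_pos: [0.475, 0.0037, 0.2024]
tool_rot: [-0.0, 0.725, 0.689, 0.0]
wrist_force: [0.4, -0.3, -0.2]
gripper_width: 0.0502
grasp_force: 0.0
[315.12066583 196.50211618] 320 [0.47522208 0.00384576] -2.89414986535478
295 192 198
303 192 198
311 192 198
319 192 198
327 192 198
336 192 198
-3.110216077284145 [0.17279168 0.02166388 0.00245307]
```

The wing again measures −2.9°, unchanged by the second wind, so it rests at its stop. Now for the holder.

In the tool's units: 0.029 m is 0.58, 0.028 m is 0.56, -0.02 rad / 6.2832 = -0.0032.

```bash
echo '{"deltas": [[0.58, 0.072, 0, 0, 0, -0.0032], [0.58, 0.072, 0, 0, 0, 0], [0.58, 0.072, 0, 0, 0, 0], [0.58, 0.072, 0, 0, 0, 0], [0.58, 0.072, 0, 0, 0, 0], [0.56, 0.072, 0, 0, 0, 0], [0, 0, 0, 0, 0, 0], [0, 0, 0, 0, 0, 0]]}' > m.json && python3 drive.py m.json
python3 -c "
from h import *
print(rel([.5058,.175,.067]))"
```

```text
time_s: 15.05
tool_pos: [0.5023, 0.1761, 0.2019]
tool_rot: [-0.0, 0.718, 0.696, -0.0]
wrist_force: [-0.6, -0.6, -0.5]
gripper_width: 0.0498
grasp_force: 0.0
[-0.000927    0.00366519  0.13493838]
```

In the tool's units: 0.035 m is 0.7, 0.03 m is 0.6.

```bash
echo '{"deltas": [[-0.02, 0.07, 0.6, 0, 0, 0], [0, 0, 0.7, 0, 0, 0], [0, 0, 0.7, 0, 0, 0], [0, 0, 0.7, 0, 0, 0], [0, 0, 0, 0, 0, 0]]}' > m.json && python3 drive.py m.json
echo '{"deltas": [[0, 0, 0, 0, 0, 0], [0, 0, 0, 0, 0, 0], [0, 0, 0, 0, 0, 0], [0, 0, 0, 0, 0, 0], [0, 0, 0, 0, 0, 0]]}' > m.json && python3 drive.py m.json 0 60
```

```text
time_s: 15.55
tool_pos: [0.503, 0.172, 0.0639]
tool_rot: [-0.002, 0.719, 0.695, -0.004]
wrist_force: [-0.7, 0.1, -0.3]
gripper_width: 0.0501
grasp_force: 0.0
time_s: 16.05
tool_pos: [0.5068, 0.1746, 0.0692]
tool_rot: [0.0, 0.718, 0.696, 0.001]
wrist_force: [-1.0, 0.1, 6.4]
gripper_width: 0.0069
grasp_force: 58.6
```

In the tool's units: -0.04 m is -0.8, -0.025 m is -0.5.

```bash
echo '{"deltas": [[0, 0, -0.2, 0, 0, 0], [0, 0, -0.3, 0, 0, 0], [0, 0, -0.5, 0, 0, 0], [0, 0, -0.8, 0, 0, 0], [0, 0, -0.8, 0, 0, 0], [0, 0, -0.4, 0, 0, 0], [0, 0, 0, 0, 0, 0]]}' > m.json && python3 drive.py m.json
python3 - <<'E'
from h import *
im=cams.capture('side');cv2.imwrite('pics/side2.png',im[:,:,::-1])
s=robot.get_state();p=cams.camera_params('side');print(proj(p,[s['tool_pos'],[.59,-.2,.045]]))
uv=proj(p,s['tool_pos'])[0].astype(int);m1=im[max(uv[1]-70,0):uv[1]+80,max(uv[0]-100,0):uv[0]+100]
m2=im[180:290,340:480]
o=np.zeros((600,800,3),np.uint8);a=cv2.resize(m1,None,fx=2,fy=2);b=cv2.resize(m2,None,fx=2.7,fy=2.7);o[:a.shape[0],:a.shape[1]]=a;o[303:303+b.shape[0],:b.shape[1]]=b[:297];cv2.imwrite('pics/side2c.png',o[:,:,::-1])
top=cams.capture('top');cv2.imwrite('pics/top3.png',top[:,:,::-1])
E
```

```text
time_s: 16.75
tool_pos: [0.5083, 0.1751, 0.2217]
tool_rot: [0.001, 0.718, 0.696, 0.004]
wrist_force: [0.6, 0.1, -1.7]
gripper_width: 0.0069
grasp_force: 58.5
[[269.30223992 116.34149051]
 [391.2205607  257.21150088]]
```

View pics/side2c.png

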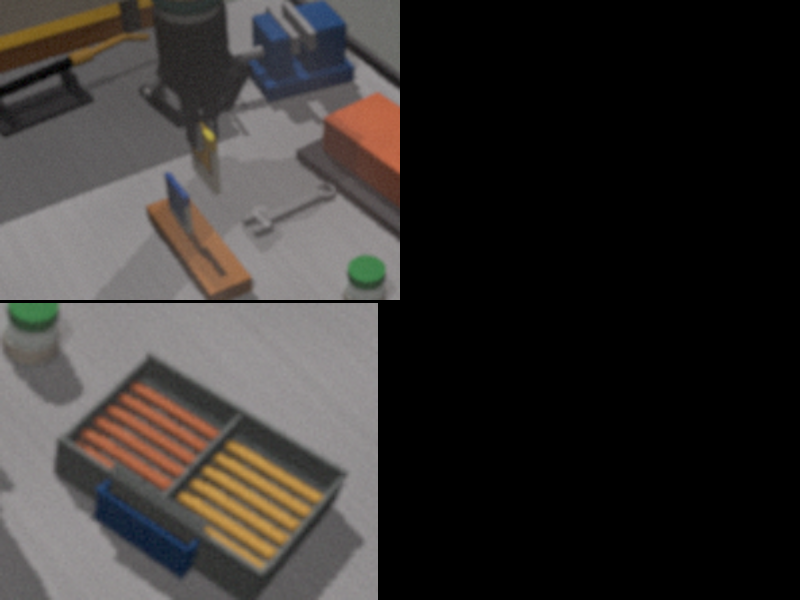

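The holder is lifted with its yellow card towards the robot (−x), and the rack's lip is clear. I'm moving it near the rack and measuring the channel from the wrist camera.

In the tool's units: -0.041 m is -0.82, 0.013 m is 0.26.

```bash
echo '{"deltas": [[-0.82, 0.24, 0, 0, 0, 0], [-0.82, 0.24, 0, 0, 0, 0], [-0.82, 0.24, 0, 0, 0, 0], [-0.82, 0.24, 0, 0, 0, 0], [-0.82, 0.24, 0, 0, 0, 0], [-0.82, 0.24, 0, 0, 0, 0], [-0.82, 0.24, 0, 0, 0, 0], [-0.82, 0.26, 0, 0, 0, 0]]}' > m.json && python3 drive.py m.json
echo '{"deltas": [[0, 0, 0, 0, 0, -0.0159], [0, 0, 0, 0, 0, -0.0159], [0, 0, 0, 0, 0, -0.0159], [0, 0, 0, 0, 0, 0], [0, 0, 0, 0, 0, 0]]}' > m.json && python3 drive.py m.json
python3 - <<'E'
from h import *
p=cams.camera_params('wrist'); im=cams.capture('wrist'); cv2.imwrite('pics/w5.png',im[:,:,::-1]); np.save('w5.npy',p,allow_pickle=True)
s=robot.get_state();R=quat(s).as_matrix();print(s['tool_pos'],R.round(3).tolist(),np.degrees(np.arctan2(R[1,1],R[0,1])),-p['R'].T@p['t'],proj(p,[.605,-.197,.05]),s['joint_positions'].round(2))
E
```

```text
time_s: 17.65
tool_pos: [0.5921, -0.1577, 0.2157]
tool_rot: [-0.001, 0.718, 0.696, -0.001]
wrist_force: [0.7, 0.1, -0.8]
gripper_width: 0.007
grasp_force: 58.5
time_s: 18.15
tool_pos: [0.5922, -0.1562, 0.2163]
tool_rot: [-0.001, 0.607, 0.795, -0.0]
wrist_force: [0.1, 0.8, -0.6]
gripper_width: 0.0069
grasp_force: 58.5
[ 0.59237735 -0.15623365  0.2165068 ] [[-0.264, 0.965, -0.002], [0.965, 0.264, 0.0], [0.001, -0.001, -1.0]] 15.289738148464942 [ 0.5705573  -0.07474005  0.34703185] [[317.19790509 220.80163615]] [-0.    0.63  0.35  1.66 -0.26  0.9   0.71]
```

View pics/w5.png

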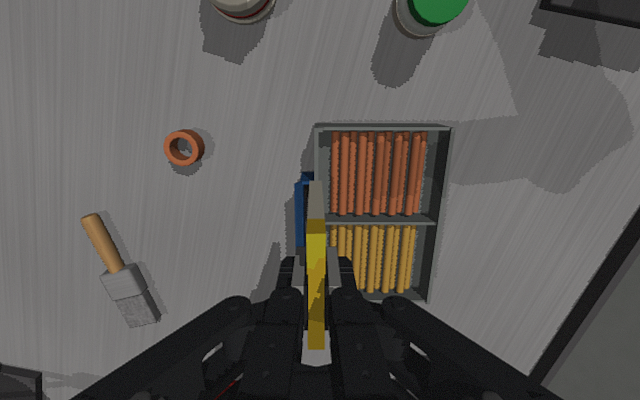

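The holder, from (316,180) to (316,350), covers most of the channel; the lip's near end is at about (302,173). I'll sidestep 60 mm towards the robot so the whole lip can be seen.

In the tool's units: -0.03 m is -0.6, 0.01 m is 0.2.

```bash
echo '{"deltas": [[0.2, -0.6, 0, 0, 0, 0], [0.2, -0.6, 0, 0, 0, 0], [0, 0, 0, 0, 0, 0], [0, 0, 0, 0, 0, 0]]}' > m.json && python3 drive.py m.json
python3 - <<'E'
from h import *
p=cams.camera_params('wrist'); im=cams.capture('wrist'); cv2.imwrite('pics/w6.png',im[:,:,::-1]); np.save('w6.npy',p,allow_pickle=True)
s=robot.get_state();print(s['tool_pos'],-p['R'].T@p['t'])
uv=proj(p,[.605,-.197,.05])[0].astype(int);print(uv)
m=mask(im,(100,110,25),(125,255,255),(uv[0]-60,uv[1]-70,uv[0]+60,uv[1]+70));ys,xs=np.nonzero(m);print(m.sum(),xs.min(),xs.max(),ys.min(),ys.max())
for y in range(ys.min(),ys.max()+1,8): print(y,xs[ys==y].min(),xs[ys==y].max())
x0,y0=uv-[50,65]; c=cv2.resize(im[y0:y0+100,x0:x0+100],None,fx=6,fy=6,interpolation=cv2.INTER_CUBIC);print(x0,y0);cv2.imwrite('pics/w6c.png',c[:,:,::-1])
E
```

```text
time_s: 18.6
tool_pos: [0.5298, -0.1529, 0.2175]
tool_rot: [0.0, 0.606, 0.795, 0.0]
wrist_force: [0.6, 0.3, 0.3]
gripper_width: 0.0071
grasp_force: 58.6
[ 0.53067625 -0.15289744  0.21754224] [ 0.50765433 -0.07136134  0.34815328]
[372 237]
782 349 370 188 272
188 353 364
196 352 368
204 352 359
212 351 358
220 351 357
228 351 357
236 350 357
244 350 356
252 350 356
260 350 356
268 353 364
322 172
```

View pics/w6c.png

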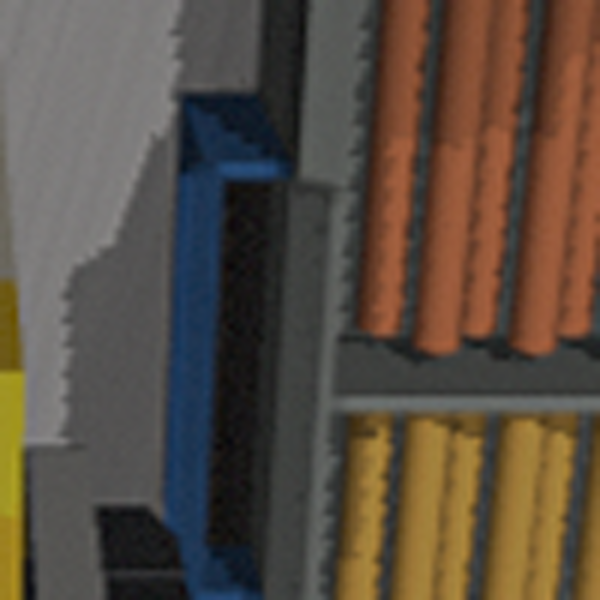

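The crop shows the whole channel. The lip's blue flare runs from column 351 (outer top) to about 358 (inner straight top), the shelf's top edge is at about column 377, and the blue end walls are near rows 202 and 264. Casting rays for these.

```bash
python3 - <<'E'
from h import *
p=np.load('w6.npy',allow_pickle=True).item()
im=cv2.imread('pics/w6.png')[:,:,::-1].copy()
m=mask(im,(100,110,25),(125,255,255),(340,180,380,280))
Y=np.arange(208,262);L=np.array([np.nonzero(m[y])[0].min() for y in Y]);Rr=np.array([np.nonzero(m[y,:368])[0].max()+1 for y in Y])
ax=np.array([np.cos(np.radians(15.3)),np.sin(np.radians(15.3))]);ay=np.array([-ax[1],ax[0]])
for n,C,z in (('flare top',L,.05),('lip inner',Rr,.042)):
    P=onz(p,np.c_[C,Y+.5],z)[:,:2];c=P.mean(0);v=np.linalg.svd(P-c)[2][0];v*=np.sign(v[1]);print(n,'yaw',np.degrees(np.arctan2(-v[0],v[1])),'rack-x',(P@ax).mean().round(4))
def cr(x,y): return [322+x/6,172+y/6]
for n,x,y,z in (('shelf top',330,180,.057),('shelf top',325,400,.057),('shelf fold',288,180,.05),('shelf fold',270,400,.05),('end+y inner top',240,180,.042),('end+y in .05',240,180,.05),('end-y black end',235,548,.042),('end-y inner?',235,590,.05),('+y outer top',190,95,.05)):
    P=onz(p,[cr(x,y)],z)[0,:2];print(n,z,'x',(P@ax).round(4),'y',(P@ay).round(4))
# blue extreme ys at top cam for y-centre
q=cams.camera_params('top');b=cv2.imread('pics/top0.png')[:,:,::-1].copy();mb=mask(b,(100,120,30),(125,255,255),(380,155,440,190));yy,xx=np.nonzero(mb)
for z in(.042,.05): P=onz(q,np.c_[xx,yy],z)[:,:2];print('top z',z,'y range',(P@ay).min(),(P@ay).max(),'x',(P@ax).min(),(P@ax).max())
E
```

```text
flare top yaw 15.72437987132689 rack-x 0.5082
lip inner yaw 15.377197646813705 rack-x 0.5172
shelf top 0.057 x 0.5326 y -0.3072
shelf top 0.057 x 0.5344 y -0.348
shelf fold 0.05 x 0.5269 y -0.3097
shelf fold 0.05 x 0.5261 y -0.3515
end+y inner top 0.042 x 0.5199 y -0.3126
end+y in .05 0.05 x 0.5187 y -0.3097
end-y black end 0.042 x 0.5227 y -0.3865
end-y inner? 0.05 x 0.5217 y -0.3906
+y outer top 0.05 x 0.5095 y -0.2945
top z 0.042 y range -0.39976348752572227 -0.3003641571038254 x 0.5065362493494945 0.5259084677829075
top z 0.05 y range -0.39676605530348635 -0.2983751553697221 x 0.5053331816764277 0.5245088642216401
```

Slot estimate: lip inner edge at 0.5172 and shelf at 0.5265 along rack-x, so the centre is about 0.522, i.e. world (0.5955, −0.198). Both ends agree on y, and the gap of 9–12 mm is plausible. I'm moving over it and then lowering.

Units first: shifts go in shares of 50 mm and turns go in shares of 2 pi rad. So -0.031 m is -0.62, -0.03 m is -0.6, -0.002 rad / 6.2832 = -0.0003.

```bash
echo '{"deltas": [[-0.6, 0.5, 0, 0, 0, 0], [-0.62, 0.51, 0, 0, 0, 0], [0, 0, 0.6, 0, 0, -0.0003], [0, 0, 0.6, 0, 0, 0], [0, 0, 0.44, 0, 0, 0], [0, 0, 0, 0, 0, 0], [0, 0, 0, 0, 0, 0]]}' > m.json && python3 drive.py m.json - 70
python3 - <<'E'
from h import *
s=robot.get_state();print(rel([.5955,-.1984,.125]),quat(s).as_matrix().round(3).tolist())
p=cams.camera_params('side');im=cams.capture('side');cv2.imwrite('pics/s3.png',im[:,:,::-1])
E
```

```text
time_s: 19.35
tool_pos: [0.5955, -0.1985, 0.1353]
tool_rot: [0.0, 0.605, 0.796, -0.0]
wrist_force: [-0.4, 0.3, -0.7]
gripper_width: 0.0066
grasp_force: 70.7
[1.39691039e-04 7.92322687e-06 1.02878205e-02] [[-0.268, 0.963, 0.0], [0.963, 0.268, -0.0], [-0.0, 0.0, -1.0]]
```

In the tool's units: 0.007 m is 0.14, 0.006 m is 0.12.

```bash
echo '{"deltas": [[0, 0, 0.14, 0, 0, 0], [0, 0, 0.14, 0, 0, 0], [0, 0, 0.12, 0, 0, 0], [0, 0, 0.08, 0, 0, 0], [0, 0, 0, 0, 0, 0]]}' > m.json && python3 drive.py m.json
echo '{"deltas": [[0, 0, 0.08, 0, 0, 0], [0, 0, 0.08, 0, 0, 0], [0, 0, 0.06, 0, 0, 0], [0, 0, 0, 0, 0, 0]]}' > m.json && python3 drive.py m.json
python3 -c "
from h import *
print(rel([.5955,-.1984,.1]),robot.get_state()['ft_torque'])"
```

```text
time_s: 19.9
tool_pos: [0.5942, -0.1982, 0.1105]
tool_rot: [-0.001, 0.605, 0.796, -0.0]
wrist_force: [-0.4, -0.0, -0.8]
gripper_width: 0.0067
grasp_force: 70.7
time_s: 20.3
tool_pos: [0.5943, -0.1983, 0.0998]
tool_rot: [-0.0, 0.605, 0.796, -0.0]
wrist_force: [-0.4, -0.2, -1.0]
gripper_width: 0.0066
grasp_force: 70.7
[-0.00044837  0.00107817 -0.00024861] [ 1.03732340e-02 -2.37573735e-02 -4.81815467e-05]
```

In the tool's units: 0.004 m is 0.08, 0.002 m is 0.04.

```bash
echo '{"deltas": [[0, 0, 0.08, 0, 0, 0], [0, 0, 0.08, 0, 0, 0], [0, 0, 0.04, 0, 0, 0], [0, 0, 0, 0, 0, 0]]}' > m.json && python3 drive.py m.json
echo '{"deltas": [[0, 0, 0.04, 0, 0, 0], [0, 0, 0.04, 0, 0, 0], [0, 0, 0, 0, 0, 0]]}' > m.json && python3 drive.py m.json
echo '{"deltas": [[0, 0, 0.04, 0, 0, 0], [0, 0, 0.02, 0, 0, 0], [0, 0, 0, 0, 0, 0]]}' > m.json && python3 drive.py m.json
```

```text
time_s: 20.7
tool_pos: [0.5945, -0.1984, 0.0902]
tool_rot: [-0.0, 0.605, 0.796, -0.0]
wrist_force: [-0.9, 1.1, 2.5]
gripper_width: 0.0069
grasp_force: 71.2
time_s: 21.0
tool_pos: [0.5945, -0.1984, 0.0865]
tool_rot: [-0.0, 0.605, 0.796, 0.0]
wrist_force: [-2.2, 0.1, 6.0]
gripper_width: 0.0067
grasp_force: 71.6
time_s: 21.3
tool_pos: [0.5946, -0.1983, 0.0839]
tool_rot: [-0.0, 0.605, 0.796, 0.0]
wrist_force: [-2.5, 1.2, 7.3]
gripper_width: 0.0064
grasp_force: 72.0
```

Strip contact came at about 0.090, and the force is rising as expected. I'll keep pressing until the force steps up at the hard stop.

In the tool's units: 0.001 m is 0.02.

```bash
echo '{"deltas": [[0, 0, 0.02, 0, 0, 0], [0, 0, 0.02, 0, 0, 0], [0, 0, 0, 0, 0, 0]]}' > m.json && python3 drive.py m.json
echo '{"deltas": [[0, 0, 0.02, 0, 0, 0], [0, 0, 0, 0, 0, 0], [0, 0, 0, 0, 0, 0]]}' > m.json && python3 drive.py m.json
echo '{"deltas": [[0, 0, 0.02, 0, 0, 0], [0, 0, 0, 0, 0, 0], [0, 0, 0, 0, 0, 0]]}' > m.json && python3 drive.py m.json
```

```text
time_s: 21.6
tool_pos: [0.5947, -0.1984, 0.0823]
tool_rot: [0.0, 0.605, 0.796, 0.0]
wrist_force: [-2.4, 2.4, 10.2]
gripper_width: 0.0065
grasp_force: 72.2
time_s: 21.9
tool_pos: [0.5947, -0.1984, 0.0823]
tool_rot: [0.0, 0.605, 0.796, 0.0]
wrist_force: [-3.8, 2.4, 16.6]
gripper_width: 0.0068
grasp_force: 73.2
time_s: 22.2
tool_pos: [0.5948, -0.1985, 0.0822]
tool_rot: [0.0, 0.605, 0.796, 0.001]
wrist_force: [-6.1, 2.4, 22.3]
gripper_width: 0.0066
grasp_force: 74.1
```

The hard stop is at TCP z 0.082, exactly as predicted, with 22 N against the 10 N needed. One last look while holding.

```bash
echo '{"deltas": [[0, 0, 0, 0, 0, 0], [0, 0, 0, 0, 0, 0], [0, 0, 0, 0, 0, 0], [0, 0, 0, 0, 0, 0], [0, 0, 0, 0, 0, 0]]}' > m.json && python3 drive.py m.json
python3 - <<'E'
from h import *
im=cams.capture('side');t=cams.capture('top')
a=cv2.resize(im[150:300,260:480],None,fx=2.7,fy=2.7,interpolation=2)[:,:594];b=cv2.resize(t[120:260,160:460],(428,200))
o=np.zeros((600,800,3),np.uint8);o[:400,:594]=a[:400];o[400:600,:428]=b
cv2.imwrite('pics/fin.png',o[:,:,::-1])
E
```

```text
time_s: 22.7
tool_pos: [0.5948, -0.1984, 0.0822]
tool_rot: [0.0, 0.605, 0.796, 0.001]
wrist_force: [-6.3, 2.8, 22.1]
gripper_width: 0.0068
grasp_force: 74.1
```

View pics/fin.png

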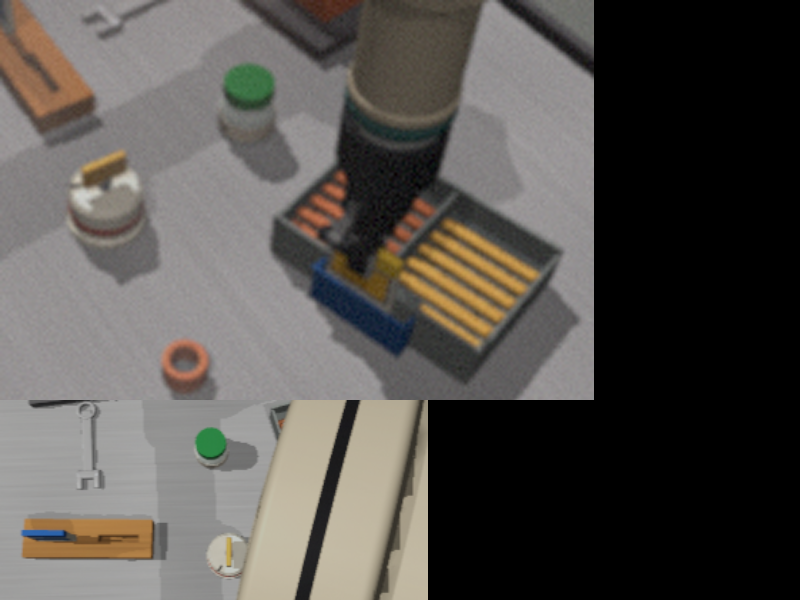

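The holder sits behind the blue lip with its yellow card facing out, and the card's lower edge is level with the lip. The other objects, including the blue holder, look undisturbed. Handing in while still pressing.

```bash
python3 -c "
from workcell import robot, cams
print(robot.close_job())"
```

```text
the job is handed in; nothing more can be done
None
```

The job was handed in at about 23 s: the timer key is wound to its stop, and the yellow holder is behind the blue lip, card outward, held on the strip's hard stop with about 22 N.

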